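# Draw a dowel from the pedal dispenser and lay it in the drilling cradle

## Robot

A 6-joint arm with a two-finger parallel gripper is mounted at the origin on the work surface. World frame = base frame: x ahead of the robot, y to its left, z up, the work surface at z = 0. Lengths are in m, angles in rad, forces in N, time in s.
With the tool pointing down it reaches from about 0.35 to 0.975 m from the base axis. Payload 4.9 kg.
Tool frame: the origin (TCP) lies midway between the tips of the shut fingers; the grasp point (between the pads) lies 19 mm behind it; z points along the fingers, y is the line along which they close (so a half turn about z gives the same grasp; the last joint's range is limited). The gripper opens to 85 mm and grips with 20 to 120 N. Pads are 22 mm wide; open, the fingers measure 114 mm over their backs; the gripper's body (76 mm by 85 mm) begins 54 mm behind the grasp point. The pads swing forward as they close: fully open they stand 13 mm farther back than shut.
Start: joints at [1.053, 0.053, 1.613, -0, 1.476, -0.119], TCP at [0.243, 0.576, 0.231] pointing down, gripper open.
Joint ranges: [-3.01, 3.01], [-1.01, 2.22], [0.06, 2.58], [-1.02, 4.17], [0.09, 2.62], [-3.14, 3.14]. Speed limits (rad/s): [2.57, 2.57, 3.14, 3.14, 3.14, 3.14].

## Interface

Orientations are given as a unit quaternion [w, x, y, z].
In Python, from plant import state, grab_frame, job_done, cut_out, place_of gives the robot as it stands.
- The arm moves only by the tool jog_arm, never from a script. Its argument "motion" is text: rows parted by semicolons, each of 7 numbers parted by spaces: the opening in per cent of the stroke, from 0 (shut) to 100 (fully open), then the shift along the tool's x, y, z as a fraction of full scale, then the turn, a rotation vector about the tool's x, y, z as a fraction of full scale. A call has exactly 5 rows; each row is the pose to reach, as a shift and turn from the pose commanded when the call began, along the tool's axes at that moment; what a row does not reach only later rows make up. Full scale, the value 1, is 50 cm for a shift and 1.5 rad for a turn. A row lasts 1/8 s, in which the tool goes at most 62.5 mm and 10.7 degrees, less where a joint would pass 70% of its speed; a pose out of reach is approached as far as the arm can. A call with a number of a shift or a turn outside -1 to 1 is refused whole. A call with a gripper value outside its range is refused whole. The fingers move at their own pace and stop on an object; the grip force is fixed at half the most. Time passes only in rows, so rows that repeat a pose let the fingers close, or fill a call up. It gives the time, the measured TCP pose, the force, the opening and the grip force at its end, in the units of the state.
- state(): the state, without advancing time (a new reading comes with each control period).
- grab_frame(name): name is "scene" or "side" or "wrist"; returns a dict with "color" (400x640x3 uint8, red, green, blue), "range_z" (400x640 float32, m along the optical axis (not along the pixel's ray), 0 where there is no reading), "intrinsics" (3x3 intrinsics, pixels), "world_from_camera" (4x4, takes a point from camera to world coordinates). Camera axes: x right, y up, looking along -z (the intrinsics and any distortion apply to the point x, -y, -z); pixel columns grow to the right and rows downward; lengths in m; the calibration is good to about 2 mm. A picture is of the moment at which its call begins.
- job_done(): hands the job in; it is judged then, once.
Trained networks look in the newest picture that a camera, given by its name, has taken for a name from the list of things; names that differ only in an ending like _2 or _b are one class to them, and where a whole thing is asked for, a point or a joint stands for the part that bears it (a point fixed in the world has none). Each returns a list of dicts, best first, with "p" (0 to 1); they miss things now and then, are a little off and sometimes report something else, mostly with a low value. They report only what shows in the picture. A call takes as long as a camera call. They do not tell look-alikes from the thing itself.
- cut_out(camera, thing): "pixels" (400x640 bool, what is visible of it).
- place_of(camera, thing): "at" ([x, y, z] in m, in world coordinates, good to about 4 mm: a listed point, or the origin of a listed thing).
The state is a dict: "time": time; "joint_pos": joint angles; "joint_vel": joint speeds; "joint_efforts": joint torques, N m; "tool_pos": TCP position; "tool_rot": TCP orientation; "contact_force": force on the tool from outside, world axes, zero at the start; "ft_torque": the same for the moment, N m; "gripper_width": opening from 0.0 (shut) to 1.0 (fully open); "grasp_force": force on a finger pad.
Only numpy, scipy, OpenCV 4.12 (cv2) and the standard library are available. Lean on these libraries where they do the work, as an engineer would, in place of code of your own. Each camera call takes 0.05 s, during which the arm holds its last target. There are 200 camera calls.

## Task

Push the dispenser's pedal gently all the way down to its stop so that the lid opens fully and the dowel rolls out into the trough, hold it there for a moment, then ease the pedal back up with your finger so that the lid comes down slowly and shut, without slamming. Then take the dowel from the trough and lay it centred in the two blue V rests of the drilling cradle. Work the lid by the pedal only, never lean hard on the pedal, and leave the other things on the bench where they are.

Things in the scene. Friction and masses are not known exactly. Their poses are not given: they have to be found in the camera images.
- dispenser: Fixed green sheet-metal dowel dispenser, 112 mm wide (y): low pick-up trough in front, steel chute rising to the back under a clear, orange-edged lid. Origin on the bench under the trough's middle; x towards the back, y along the trough, z up. Housing spans x -19..235, y -56..56 mm; side walls 56 mm high as far as x=90, at most 160 at the back. Shut lid's lip at x 90..110, z 50..95.
- trough_rest (a point): Where the dowel's centre comes to rest in the trough (within about 10 mm), 43 mm above the bench; axis along the dispenser's y. The floor, 30 mm high here, rises 4 degrees towards the back for 75 mm. In front, 15 mm away, are two 10 mm wide stops at y = -36 and +36, 48 mm high; between them the front wall is only 24 mm high.
- pedal_spot (a point): Point on the BENCH (z=0) right under the middle of the pedal's black ribbed pad, 56 (x) by 50 (y) mm, at the dispenser's -y side; the lever runs back (+x) to a hinge 120 mm behind. The pedal is packed up by an amount that is not measured: with the lid shut its pad top is somewhere from 66 to 84 mm above the bench, so feel for it from above. Axes as the dispenser's.
- pedal (a joint): Pedal lever angle, rad: 0 up (lid shut), 0.30 down on its stop (lid fully open); the pad travels about 36 mm. It resists with about 3 to 10 N, then stiffens over the last 1 to 3 mm against a rubber stop; more than 25 N is leaning hard. A spring and the lid's weight push it up again, and the lid slams if the pedal is let go.
- lid (a joint): Hinge angle of the lid, rad: 0 shut, 0.95 fully open (pedal on its stop); proportional to the pedal's travel, about 38 mm of pad travel per rad.
- dowel_center (a point): Centre of the beech dowel, a plain cylinder 24 mm in diameter and 90 mm long, 30 g; its axis is the point's y axis. It starts in the chute behind the lid's lip and rolls down to the trough when the lid is raised.
- cradle: Fixed drilling cradle: plywood base 90 (x) by 130 (y) by 12 mm with two blue V rests, 14 mm wide each, at y = -33 and +33 mm, 90 degree groove along y, top at about 53 mm; a 52 mm gap between them takes the fingers. Origin on the bench under its middle, z up. A seated dowel lies along y with its centre 52 mm above the bench.
- glue: White glue bottle, 60 mm across, 160 mm tall, standing; origin under its middle. Leave alone.
- jar: Glass jar with steel lid, 64 mm across, 85 mm tall; origin under its middle. Leave alone.
- bitbox: Red drill-bit case 70 x 110 x 30 mm; origin under its middle. Leave alone.
- offcut: Pale wood offcut 45 x 75 x 28 mm; origin under its middle. Leave alone.
- screwdriver: Screwdriver lying on the bench, about 200 mm long along its x; leave alone.
- hammer: Hammer lying on the bench, about 260 mm long along its x; leave alone.
- tape: Yellow tape measure 65 x 35 x 62 mm; origin under its middle. Leave alone.
Mind the look-alikes: they are no part of the job. What is shaped like the cradle but black, green or purple is not meant.

How it is judged:
On the way, in this order (a step that is already met when the one before it is completed fails the run):
1. the pedal is held down on its stop, the lid fully open (value of joint lid above 0.9 rad), for 0.25 s.
2. the lid has come back down and is shut (value of joint lid below 0.04 rad), for 0.25 s.
3. the dowel lies in the V rests (x of dowel_center in the frame of cradle between -0.006 and 0.006 m and y of dowel_center in the frame of cradle between -0.015 and 0.015 m and z of dowel_center in the frame of cradle between 0.046 and 0.056 m and angle between the y axis of dowel_center and the y axis of cradle, either way round below 0.12 rad), for 0.2 s.
At the end, for the whole second after the job is handed in: The lid is shut (under 0.04 rad) and the dowel lies in both V rests: centre within 6 mm across and 15 mm along the cradle's middle, 46 to 56 mm above the bench, axis within 0.12 rad of the grooves (all of step 3 and value of joint lid below 0.04 rad); the robot touches nothing.
It fails at once if the robot leans on the pedal with more than 25 N (any force over 25 N while the lid is open) (contact force between the fingers and anything else above 25 N and value of joint lid above 0.03 rad).
It fails at once if the lid slams: it closes faster than 2 rad/s (velocity of joint lid below -2 rad/s).
It fails at once if the lid or housing is handled (over 3 N) while the lid is open (contact force between any of the fingers, the arm and dispenser above 3 N and value of joint lid above 0.06 rad).
It fails at once if another thing on the bench is moved by more than 30 mm (distance of any of glue, jar, bitbox, offcut, screwdriver, hammer, tape from where it was at the start of the episode above 0.03 m).
It also fails if it takes over 69 s, if anything falls off the work surface, if the arm or the gripper's body presses on something with over 40 N, if the wrist force passes 120 N, or if a joint passes its speed limit or range.

## Working session

There is one attempt and no reset: what is moved stays moved. The work goes in short steps, Python scripts to look and compute and a tool call to move; the robot and the scene stay as the last step left them, time stands still between calls to the robot, and variables do not carry over. Pictures are saved under pics/ and viewed, at most 10 in all, crops included, and the job is handed in when it is done.

Besides the shell and the picture viewer there is one more tool, called after "Emit:" as name(argument=value, ...) on one line, values as JSON. jog_arm: Moves the arm, as the interface text tells. Shift numbers are shares of 50 cm and turn numbers shares of 1.5 rad, none past 1 either way. Its arguments: {"type":"object","properties":{"motion":{"type":"string"}},"required":["motion"]}

```bash
mkdir -p pics; python3 - <<'E'
from plant import *
import cv2,numpy as np
s=state();print({k:np.round(v,3).tolist() for k,v in s.items()})
for c in ("scene","side"):
    f=grab_frame(c);cv2.imwrite(f"pics/{c}0.png",f["color"][:,:,::-1])
    np.savez(f"{c}0.npz",**f)
    print(c)
    for t in ("dispenser","trough_rest","pedal_spot","dowel_center","cradle","glue","jar","bitbox","offcut","tape","hammer","screwdriver"):
        print(t,[(round(float(r["p"]),2),np.round(r["at"],3).tolist()) for r in place_of(c,t)])
E
```

```text
{'time': 0.0, 'joint_pos': [1.053, 0.053, 1.614, 0.0, 1.476, -0.119], 'joint_vel': [0.0, -0.0, -0.0, 0.001, 0.0, 0.0], 'joint_efforts': [-0.001, -39.369, -37.017, -0.0, 0.007, -0.0], 'tool_pos': [0.242, 0.575, 0.23], 'tool_rot': [-0.0, 0.198, 0.98, -0.001], 'contact_force': [0.843, 0.654, 0.419], 'ft_torque': [0.009, -0.009, -0.043], 'grasp_force': 0.0, 'gripper_width': 1.002}
scene
dispenser [(0.66, [0.495, 0.181, 0.002])]
trough_rest []
pedal_spot []
dowel_center [(0.53, [0.611, 0.181, 0.069])]
cradle [(0.97, [0.473, -0.514, 0.0]), (0.8, [0.333, 0.14, -0.0]), (0.79, [0.488, -0.182, 0.002]), (0.59, [0.305, -0.259, 0.002])]
glue [(0.87, [0.641, 0.289, 0.001]), (0.51, [0.528, 0.31, 0.0])]
jar [(0.73, [0.53, 0.309, -0.003])]
bitbox [(0.96, [0.598, -0.233, 0.002])]
offcut [(0.55, [0.46, -0.304, -0.003]), (0.24, [0.786, -0.01, -0.0])]
tape [(0.75, [0.785, -0.01, -0.0])]
hammer [(0.88, [0.474, 0.465, 0.0]), (0.69, [0.527, 0.309, 0.002])]
screwdriver [(0.56, [0.665, -0.449, 0.002])]
side
dispenser [(0.73, [0.494, 0.182, 0.004]), (0.53, [0.482, 0.46, 0.002]), (0.17, [0.534, 0.308, -0.001])]
trough_rest [(0.81, [0.492, 0.182, 0.042])]
pedal_spot []
dowel_center []
cradle [(0.78, [0.337, 0.143, 0.002]), (0.73, [0.485, -0.18, -0.002]), (0.72, [0.302, -0.263, -0.0]), (0.7, [0.476, -0.508, -0.003])]
glue [(0.89, [0.641, 0.292, 0.002])]
jar [(0.86, [0.535, 0.309, -0.001])]
bitbox [(0.94, [0.601, -0.228, -0.003])]
offcut [(0.84, [0.452, -0.303, -0.0])]
tape [(0.52, [0.784, -0.015, 0.001])]
hammer [(0.78, [0.48, 0.465, 0.001])]
screwdriver [(0.81, [0.66, -0.449, 0.001])]
```

View pics/scene0.png

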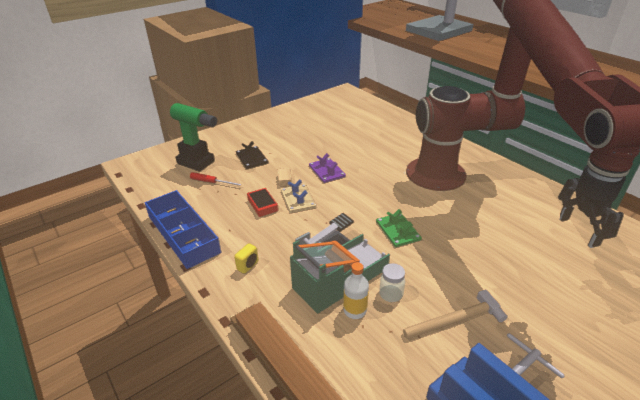

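View pics/side0.png

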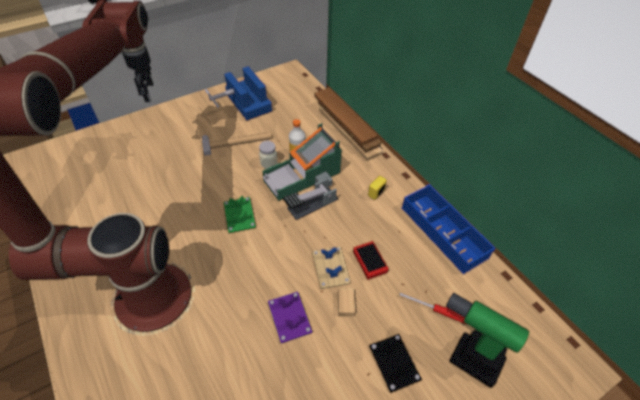

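The scene picture shows four cradle-like things: black (251,155), purple (327,168), green (398,228), and the blue V rests on plywood (297,196). I choose the last, at about (0.487,-0.181). The dispenser is at (340,265), with its black ribbed pedal pad at (342,221). Next I make a close top-down map of both to get their yaw.

```bash
cat > h.py <<'E'
import numpy as np,cv2
def cloud(f):
    z=f["range_z"];K=f["intrinsics"];T=f["world_from_camera"]
    v,u=np.mgrid[:400,:640]
    P=np.stack([(u-K[0,2])/K[0,0]*z,-(v-K[1,2])/K[1,1]*z,-z],-1)@T[:3,:3].T+T[:3,3]
    P[z<=0]=np.nan
    return P,f["color"]
def ortho(fs,x0,x1,y0,y1,s):   # rows: x decreasing downward, cols: y decreasing rightward
    H=int((x1-x0)*s);W=int((y1-y0)*s);im=np.zeros((H,W,3),np.uint8)
    pts=[];cs=[]
    for f in fs:
        P,c=cloud(f);P=cv2.resize(P.astype(np.float32),None,fx=4,fy=4,interpolation=cv2.INTER_NEAREST) if 0 else P
        m=np.isfinite(P[...,2])&(P[...,2]<.2);pts.append(P[m]);cs.append(c[m])
    p=np.concatenate(pts);c=np.concatenate(cs);o=np.argsort(p[:,2]);p=p[o];c=c[o]
    for q,k in zip(p,c):
        if x0<q[0]<x1 and y0<q[1]<y1:
            cv2.circle(im,(int((y1-q[1])*s),int((x1-q[0])*s)),3,k[::-1].tolist(),-1)
    return im
E
python3 - <<'E'
from h import *
import numpy as np
fs=[dict(np.load(f"{c}0.npz")) for c in("scene","side")]
cv2.imwrite("pics/top.png",np.hstack([ortho(fs,.42,.77,0.05,.27,1700)[:, :],]))
a=ortho(fs,.42,.76,0.05,.26,1700);b=ortho(fs,.35,.69,-.28,-.09,1700)
cv2.imwrite("pics/top.png",np.hstack([a,b]))
for f in fs:
    P,c=cloud(f);c=c.astype(int)
    # blue V rests
    m=(c[...,2]>c[...,0]+30)&(c[...,2]>c[...,1]+15)&(np.abs(P[...,0]-.487)<.07)&(np.abs(P[...,1]+.18)<.08)&(P[...,2]>.015)
    q=P[m];print("blue",len(q),q.mean(0).round(3),cv2.minAreaRect(q[:,:2].astype(np.float32)*1000),np.percentile(q[:,2],[5,95]))
    for s in(q[:,1]>-.18,q[:,1]<=-.18): print(q[s].mean(0).round(4) if s.any() else None, np.ptp(q[s],0))
    # pedal area above bench
    m=(P[...,0]>.45)&(P[...,0]<.75)&(P[...,1]>.04)&(P[...,1]<.135)&(P[...,2]>.03)&(c.max(-1)<110)
    q=P[m];print("ped",len(q),q.mean(0),np.percentile(q,[2,98],axis=0).round(3).tolist())
    m=(P[...,0]>.44)&(P[...,0]<.76)&(P[...,1]>.10)&(P[...,1]<.27)&(P[...,2]>.02)&(c[...,1]>c[...,0]+8)&(c[...,1]>c[...,2])
    q=P[m];print("disp",len(q),cv2.minAreaRect(q[:,:2].astype(np.float32)*1000))
E
```

```text
blue 63 [ 0.487 -0.178  0.044] ((488.1841735839844, -181.3718719482422), (82.1254653930664, 40.895545959472656), 71.2806625366211) [0.03541579 0.05300505]
[ 0.4979 -0.1492  0.0452] [0.03833155 0.02371037 0.01999353]
[ 0.4751 -0.2113  0.0434] [0.03878541 0.02264907 0.03882581]
ped 191 [0.50970315 0.08124405 0.0619221 ] [[0.472, 0.041, 0.033], [0.727, 0.135, 0.073]]
disp 1793 ((601.600830078125, 188.7163848876953), (255.0618896484375, 115.50775909423828), 0.6107984781265259)
blue 132 [ 0.485 -0.188  0.041] ((484.7900085449219, -184.3464813232422), (79.55712127685547, 39.221343994140625), 70.41409301757812) [0.02541576 0.0540405 ]
[ 0.4959 -0.1551  0.0406] [0.03684323 0.02069193 0.03859917]
[ 0.4742 -0.2173  0.0411] [0.03759312 0.01972456 0.03494997]
ped 980 [0.6069336  0.11497018 0.06772947] [[0.472, 0.045, 0.032], [0.722, 0.135, 0.138]]
disp 1150 ((599.0398559570312, 172.22430419921875), (136.7962646484375, 253.5390167236328), 88.92996215820312)
```

View pics/top.png

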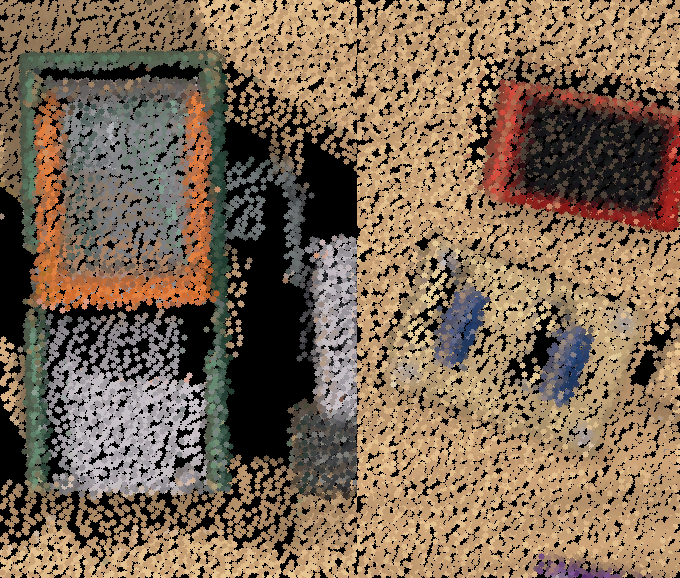

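The top map shows the dispenser's housing at columns 20..228 with yaw about 0. The pedal pad is at about (325,450), and the blue V rests are at (460,325) and (567,365), so the cradle yaw is about -0.34. The look-alikes are ruled out. Now the pad's extents.

```bash
python3 - <<'E'
from h import *
from scipy.spatial.transform import Rotation as R
from plant import state
for c in("scene","side"):
    f=dict(np.load(f"{c}0.npz"));P,col=cloud(f)
    b=(P[...,0]>.45)&(P[...,0]<.56)&(P[...,1]>0)&(P[...,1]<.12)
    m=b&(P[...,2]>.05)
    q=P[m];print(c,len(q),np.percentile(q,[1,50,99],axis=0).round(3).tolist())
    d=m&(col.max(-1)<115);q=P[d];print(len(q),np.percentile(q,[1,50,99],axis=0).round(3).tolist(),cv2.minAreaRect(q[:,:2].astype(np.float32)*1000))
    for x in np.arange(.465,.55,.008):
        k=m&(abs(P[...,0]-x)<.004);print(round(x,3),k.sum(),np.median(P[k],axis=0).round(3),col[k].mean(0).round() if k.any() else 0)
    b=np.isfinite(P[...,2])&(abs(P[...,0]-.40)<.05)&(abs(P[...,1])<.05);print('bench z',np.median(P[b],axis=0))
s=state();q=s["tool_rot"];print(R.from_quat([*q[1:],q[0]]).as_matrix().round(3))
E
```

```text
scene 356 [[0.47, 0.038, 0.053], [0.507, 0.066, 0.066], [0.559, 0.087, 0.075]]
172 [[0.471, 0.038, 0.055], [0.495, 0.069, 0.068], [0.533, 0.087, 0.074]] ((514.47802734375, 62.01542663574219), (49.953399658203125, 88.47208404541016), 88.55731964111328)
0.465 2 [0.467 0.068 0.071] [166. 138. 105.]
0.473 34 [0.473 0.065 0.072] [112.  99.  85.]
0.481 36 [0.48  0.064 0.07 ] [105.  97.  88.]
0.489 38 [0.489 0.07  0.069] [105.  99.  90.]
0.497 36 [0.496 0.066 0.069] [99. 92. 82.]
0.505 40 [0.505 0.063 0.068] [104.  97.  88.]
0.513 33 [0.513 0.066 0.066] [126. 120. 114.]
0.521 46 [0.521 0.066 0.064] [129. 119. 114.]
0.529 20 [0.529 0.065 0.062] [174. 166. 169.]
0.537 20 [0.537 0.062 0.062] [178. 170. 172.]
0.545 19 [0.544 0.068 0.06 ] [175. 167. 170.]
bench z [3.89277289e-01 7.52866204e-04 2.38809367e-04]
side 296 [[0.468, 0.033, 0.055], [0.503, 0.056, 0.069], [0.558, 0.084, 0.077]]
218 [[0.468, 0.033, 0.055], [0.493, 0.055, 0.07], [0.544, 0.084, 0.078]] ((510.1013488769531, 58.61127853393555), (85.58696746826172, 52.65315628051758), 2.2322440147399902)
0.465 9 [0.468 0.057 0.069] [74. 63. 51.]
0.473 34 [0.472 0.055 0.073] [48. 49. 46.]
0.481 33 [0.48  0.055 0.072] [56. 58. 58.]
0.489 33 [0.49  0.057 0.071] [56. 59. 58.]
0.497 31 [0.497 0.058 0.07 ] [54. 57. 56.]
0.505 31 [0.505 0.052 0.069] [58. 60. 60.]
0.513 31 [0.513 0.059 0.069] [74. 75. 75.]
0.521 27 [0.521 0.055 0.066] [101.  98.  98.]
0.529 17 [0.53  0.059 0.064] [151. 142. 144.]
0.537 13 [0.538 0.056 0.065] [150. 141. 143.]
0.545 14 [0.545 0.057 0.062] [148. 140. 142.]
bench z [ 0.39846132 -0.00131874  0.00130623]
[[-0.922  0.388 -0.   ]
 [ 0.388  0.922 -0.   ]
 [ 0.    -0.    -1.   ]]
```

Pad centre is about (0.497, 0.061), with its top near 0.070. Now moving there with the gripper shut.

Emit:
jog_arm(motion="0 -0.87 -0.752 0.1 0 0 0.782; 0 -0.87 -0.752 0.1 0 0 0.782; 0 -0.87 -0.752 0.1 0 0 0.782; 0 -0.87 -0.752 0.1 0 0 0.782; 0 -0.87 -0.752 0.1 0 0 0.782")

```text
time: 1.92
tool_pos: [0.3813, 0.2951, 0.2044]
tool_rot: [0.0, 0.622, 0.783, 0.0]
contact_force: [1.1, 0.1, 0.7]
gripper_width: 0.002
grasp_force: 0.0
```

```bash
cat > to.py <<'E'
# usage: to.py x y z yaw(of tool y axis from world +x): shift/turn in tool units from measured pose
import sys,numpy as np
from scipy.spatial.transform import Rotation as R
from plant import state
s=state();q=s["tool_rot"];M=R.from_quat([*q[1:],q[0]])
t=[float(a) for a in sys.argv[1:]];c,d=np.cos(t[3]),np.sin(t[3])
G=R.from_matrix(np.array([[-d,c,0],[c,d,0],[0,0,-1]]))
print("t",round(s["time"],2),"pos",np.round(s["tool_pos"],4),"F",np.round(s["contact_force"],1),"w",round(s["gripper_width"],3))
print("shift",np.round(M.inv().apply(np.array(t[:3])-s["tool_pos"])/.5,4),"turn",np.round((M.inv()*G).as_rotvec()/1.5,4))
E
python3 to.py .497 .061 .10 0
```

```text
t 1.93 pos [0.3813 0.2951 0.2044] F [1.1 0.1 0.7] w 0.002
shift [-0.5086  0.119   0.2088] turn [ 0.0007 -0.0002  0.1525]
```

Emit:
jog_arm(motion="0 -0.51 0.119 0.209 0 0 0.153; 0 -0.51 0.119 0.209 0 0 0.153; 0 -0.51 0.119 0.209 0 0 0.153; 0 -0.51 0.119 0.209 0 0 0.153; 0 -0.51 0.119 0.209 0 0 0.153")

```text
time: 2.55
tool_pos: [0.498, 0.0602, 0.0985]
tool_rot: [-0.0, 0.706, 0.708, -0.001]
contact_force: [-0.3, 0.5, -0.3]
gripper_width: 0.001
grasp_force: 0.0
```

```bash
python3 to.py .497 .061 .08 0
```

```text
t 2.55 pos [0.498  0.0602 0.0985] F [-0.3  0.5 -0.3] w 0.001
shift [ 0.0017 -0.002   0.0371] turn [-0.0008  0.0001  0.0015]
```

Feel down to 80 mm quickly, then by 2 mm per row.

Emit:
jog_arm(motion="0 0 0 0.02 0 0 0; 0 0 0 0.032 0 0 0; 0 0 0 0.038 0 0 0; 0 0 0 0.044 0 0 0; 0 0 0 0.05 0 0 0")

```text
time: 3.18
tool_pos: [0.4979, 0.0633, 0.075]
tool_rot: [0.0, 0.705, 0.709, 0.0]
contact_force: [-0.4, 0.0, -0.2]
gripper_width: 0.001
grasp_force: 0.0
```

Emit:
jog_arm(motion="0 0 -0.002 0.003 0 0 0; 0 0 -0.002 0.006 0 0 0; 0 0 -0.002 0.009 0 0 0; 0 0 -0.002 0.012 0 0 0; 0 0 -0.002 0.015 0 0 0")

```text
time: 3.8
tool_pos: [0.4968, 0.0626, 0.0675]
tool_rot: [-0.0, 0.705, 0.709, -0.0]
contact_force: [-2.4, 0.3, 3.5]
gripper_width: 0.0
grasp_force: 1.4
```

Emit:
jog_arm(motion="0 0 0 0.006 0 0 0; 0 0 0 0.012 0 0 0; 0 0 0 0.018 0 0 0; 0 0 0 0.024 0 0 0; 0 0 0 0.03 0 0 0")

```text
time: 4.42
tool_pos: [0.4965, 0.0627, 0.0519]
tool_rot: [-0.0, 0.705, 0.709, -0.0]
contact_force: [-3.5, -0.1, 4.2]
gripper_width: -0.001
grasp_force: 2.2
```

Emit:
jog_arm(motion="0 0 0 0.005 0 0 0; 0 0 0 0.01 0 0 0; 0 0 0 0.015 0 0 0; 0 0 0 0.018 0 0 0; 0 0 0 0.02 0 0 0")

```text
time: 5.05
tool_pos: [0.4966, 0.0627, 0.042]
tool_rot: [-0.0, 0.705, 0.709, -0.0]
contact_force: [-5.7, -0.7, 4.8]
gripper_width: 0.001
grasp_force: 2.5
```

Emit:
jog_arm(motion="0 0 -0.001 0.003 0 0 0; 0 0 -0.002 0.006 0 0 0; 0 0 -0.002 0.008 0 0 0; 0 0 -0.002 0.01 0 0 0; 0 0 -0.002 0.01 0 0 0")

```text
time: 5.68
tool_pos: [0.4966, 0.0627, 0.0377]
tool_rot: [0.001, 0.705, 0.709, 0.001]
contact_force: [-0.8, -0.0, 4.4]
gripper_width: -0.001
grasp_force: 2.3
```

```bash
python3 - <<'E'
from plant import *
import cv2,numpy as np
f=grab_frame("side");np.savez("side1.npz",**f)
cv2.imwrite("pics/s1.png",cv2.resize(f["color"][90:240,200:380,::-1],None,fx=4,fy=4))
print([(r["p"],r["at"]) for r in place_of("side","dowel_center")],state()["contact_force"])
E
```

```text
[(0.73, [0.4904, 0.1794, 0.0437]), (0.46, [0.4946, 0.1798, 0.0408])] [-0.03859295  0.85588995  5.77743934]
```

View pics/s1.png

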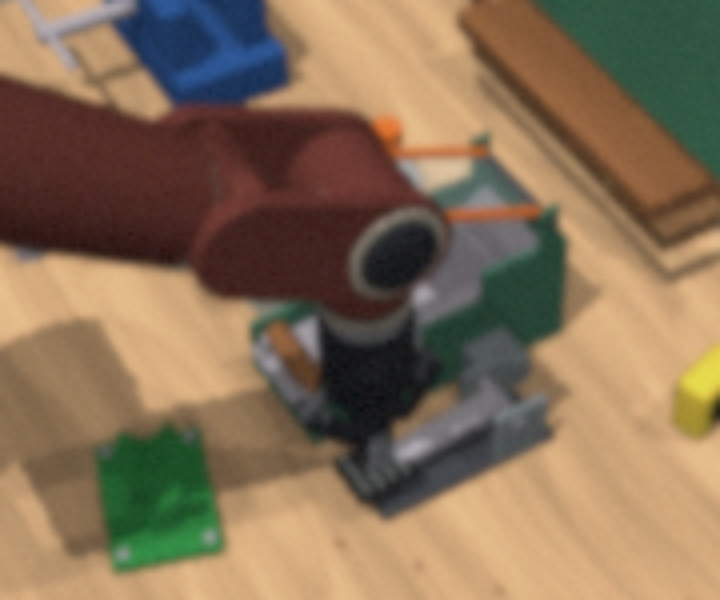

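The crop shows the lid raised (orange edges at (440,150) and (490,213)) and the brown dowel already in the trough at (295,355). I keep pressing gently to the stop.

Emit:
jog_arm(motion="0 0 0 0.002 0 0 0; 0 0 0 0.004 0 0 0; 0 0 0 0.006 0 0 0; 0 0 0 0.006 0 0 0; 0 0 0 0.006 0 0 0")

```text
time: 6.4
tool_pos: [0.4967, 0.0627, 0.0348]
tool_rot: [0.001, 0.705, 0.709, 0.001]
contact_force: [2.3, -0.2, 4.5]
gripper_width: 0.004
grasp_force: 2.4
```

Emit:
jog_arm(motion="0 0 0.002 0.002 0 0 0; 0 0 0.002 0.003 0 0 0; 0 0 0.002 0.004 0 0 0; 0 0 0.002 0.004 0 0 0; 0 0 0.002 0.004 0 0 0")

```text
time: 7.02
tool_pos: [0.4971, 0.0627, 0.0332]
tool_rot: [0.0, 0.705, 0.709, 0.0]
contact_force: [-2.1, 0.1, 9.9]
gripper_width: -0.002
grasp_force: 5.3
```

Emit:
jog_arm(motion="0 0 0.001 0.001 0 0 0; 0 0 0.001 0.002 0 0 0; 0 0 0.001 0.002 0 0 0; 0 0 0.001 0.002 0 0 0; 0 0 0.001 0.002 0 0 0")

```text
time: 7.65
tool_pos: [0.4973, 0.0627, 0.0328]
tool_rot: [-0.0, 0.705, 0.709, -0.001]
contact_force: [-6.0, 0.8, 14.8]
gripper_width: 0.001
grasp_force: 8.0
```

```bash
python3 - <<'E'
from plant import *
from h import *
f1=grab_frame("scene")
def ang(f):
    P,c=cloud(f);c=c.astype(int)
    m=(c[...,0]>c[...,2]+80)&(c[...,0]>c[...,1]+40)&(P[...,0]>.56)&(P[...,0]<.8)&(abs(P[...,1]-.183)<.075)&(P[...,2]>.04)&(P[...,2]<.35)
    q=P[m]; g=cv2.fitLine(q[:,[0,2]].astype(np.float32),cv2.DIST_HUBER,0,.01,.01).ravel()
    print(len(q),np.percentile(q,[2,98],axis=0).round(3).tolist(),np.arctan(g[1]/g[0]))
ang(dict(np.load("scene0.npz")));ang(f1)
s=state();print(s["contact_force"],s["tool_pos"])
cv2.imwrite("pics/s2.png",cv2.resize(f1["color"][170:330,250:450,::-1],None,fx=4,fy=4))
E
```

```text
367 [[0.581, 0.139, 0.093], [0.697, 0.238, 0.146]] 0.4182115
634 [[0.587, 0.139, 0.152], [0.704, 0.237, 0.221]] -0.55163366
[-6.37627212 -0.69364897 15.45073394] [0.49728136 0.06267113 0.03274795]
```

The lid angle changed by about 0.97 rad, so it is fully open. Now easing up.

Emit:
jog_arm(motion="0 0 -0.002 -0.004 0 0 0; 0 0 -0.002 -0.009 0 0 0; 0 0 -0.002 -0.014 0 0 0; 0 0 -0.002 -0.02 0 0 0; 0 0 -0.002 -0.026 0 0 0")

```text
time: 8.32
tool_pos: [0.4963, 0.0626, 0.0443]
tool_rot: [-0.0, 0.705, 0.709, -0.0]
contact_force: [1.5, -0.0, 4.3]
gripper_width: 0.001
grasp_force: 1.8
```

Emit:
jog_arm(motion="0 0 0 -0.006 0 0 0; 0 0 0 -0.012 0 0 0; 0 0 0 -0.018 0 0 0; 0 0 0 -0.024 0 0 0; 0 0 0 -0.03 0 0 0")

```text
time: 8.95
tool_pos: [0.4961, 0.0626, 0.0592]
tool_rot: [-0.0, 0.705, 0.709, -0.0]
contact_force: [1.0, -0.2, 2.1]
gripper_width: -0.001
grasp_force: 1.1
```

Emit:
jog_arm(motion="0 0 0 -0.005 0 0 0; 0 0 0 -0.01 0 0 0; 0 0 0 -0.014 0 0 0; 0 0 0 -0.018 0 0 0; 0 0 0 -0.022 0 0 0")

```text
time: 9.57
tool_pos: [0.4958, 0.0627, 0.07]
tool_rot: [-0.0, 0.705, 0.709, -0.0]
contact_force: [0.2, -0.3, -0.1]
gripper_width: -0.002
grasp_force: 0.0
```

Emit:
jog_arm(motion="0 0 0 -0.01 0 0 0; 0 0 0 -0.04 0 0 0; 0 0 0 -0.12 0 0 0; 80 0.12 0 -0.2 0 0 0; 80 0.2 0 -0.2 0 0 0")

```text
time: 10.2
tool_pos: [0.4979, 0.1639, 0.1752]
tool_rot: [0.002, 0.706, 0.708, 0.003]
contact_force: [0.3, 0.3, 0.0]
gripper_width: 0.419
grasp_force: 0.0
```

```bash
python3 - <<'E'
from plant import *
from h import *
for c in("wrist","side","scene"):
    f=grab_frame(c);np.savez(c+"2.npz",**f);P,col=cloud(f)
    print(c,"trough",[(round(r["p"],2),np.round(r["at"],4).tolist()) for r in place_of(c,"trough_rest")[:1]])
    r=place_of(c,"dowel_center");k=cut_out(c,"dowel_center")
    print([(round(a["p"],2),np.round(a["at"],4).tolist()) for a in r])
    if k:
        q=P[k[0]["pixels"]];q=q[np.isfinite(q[:,2])];q=q[(abs(q[:,0]-.5)<.08)&(q[:,2]>.03)&(abs(q[:,1]-.18)<.07)]
        if len(q)>5: print(len(q),np.percentile(q,[3,50,97],axis=0).round(4).tolist(),cv2.minAreaRect(q[:,:2].astype(np.float32)*1000))
    if c=="wrist": cv2.imwrite("pics/w2.png",f["color"][:,:,::-1])
E
python3 to.py .491 .181 .12 0
```

```text
wrist trough []
[(0.68, [0.491, 0.1888, 0.0413])]
3489 [[0.4826, 0.1433, 0.0449], [0.4935, 0.1888, 0.0518], [0.5041, 0.2273, 0.0542]] ((493.1066589355469, 184.34078979492188), (23.405624389648438, 89.74301147460938), 0.42255568504333496)
side trough [(0.71, [0.494, 0.1816, 0.0428])]
[(0.46, [0.4914, 0.1818, 0.0438])]
149 [[0.4811, 0.1406, 0.0396], [0.4894, 0.182, 0.0531], [0.5044, 0.2255, 0.0588]] ((495.80926513671875, 181.1968994140625), (32.55447769165039, 98.47010040283203), 1.6692390441894531)
scene trough [(0.81, [0.4945, 0.1813, 0.0402])]
[(0.76, [0.4902, 0.1789, 0.0428])]
196 [[0.4878, 0.1469, 0.0419], [0.4986, 0.1888, 0.0514], [0.504, 0.2292, 0.0561]] ((496.3025817871094, 186.2958221435547), (19.77288246154785, 88.38841247558594), 1.0008606910705566)
t 10.8 pos [0.4957 0.162  0.17  ] F [ 0.2  0.6 -0.3] w 0.8
shift [ 0.0381 -0.0093  0.0999] turn [-0.0004  0.0001  0.0026]
```

View pics/w2.png

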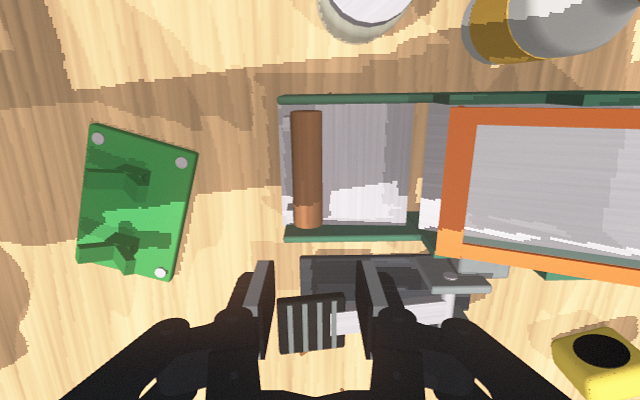

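The wrist picture shows the dowel square in the trough at (307,170) and the lid shut. Its centre is about (0.493, 0.185). Next I move above it and part way down.

Emit:
jog_arm(motion="75 0.044 -0.005 0.02 0 0 0.003; 75 0.044 -0.005 0.08 0 0 0.003; 75 0.044 -0.005 0.15 0 0 0.003; 75 0.044 -0.005 0.18 0 0 0.003; 75 0.044 -0.005 0.18 0 0 0.003")

```text
time: 11.42
tool_pos: [0.4924, 0.1843, 0.0792]
tool_rot: [-0.001, 0.707, 0.707, -0.001]
contact_force: [0.2, 0.6, 1.0]
gripper_width: 0.751
grasp_force: 0.0
```

```bash
python3 to.py .493 .1845 .034 0.007
```

```text
t 11.43 pos [0.4924 0.1843 0.0792] F [0.2 0.6 1. ] w 0.751
shift [0.0005 0.0013 0.0904] turn [-0.0016  0.0004 -0.0046]
```

Emit:
jog_arm(motion="75 0 0.001 0.05 0 0 -0.004; 75 0 0.001 0.08 0 0 -0.004; 75 0 0.001 0.091 0 0 -0.004; 75 0 0.001 0.091 0 0 -0.004; 75 0 0.001 0.091 0 0 -0.004")

```text
time: 12.05
tool_pos: [0.4944, 0.1848, 0.0357]
tool_rot: [0.0, 0.705, 0.709, 0.001]
contact_force: [-0.2, 0.7, 0.4]
gripper_width: 0.752
grasp_force: 0.0
```

Emit:
jog_arm(motion="60 0 0 0 0 0 0; 45 0 0 0 0 0 0; 30 0 0 0 0 0 0; 15 0 0 0 0 0 0; 10 0 0 0 0 0 0")

```text
time: 12.68
tool_pos: [0.4941, 0.1847, 0.0352]
tool_rot: [0.0, 0.705, 0.709, 0.0]
contact_force: [0.0, -0.7, 2.5]
gripper_width: 0.254
grasp_force: 58.9
```

Emit:
jog_arm(motion="0 0 0 -0.02 0 0 0; 0 0 0 -0.06 0 0 0; 0 0 0 -0.12 0 0 0; 0 0 0 -0.2 0 0 0; 0 0 0 -0.26 0 0 0")

```text
time: 13.3
tool_pos: [0.494, 0.1847, 0.1669]
tool_rot: [0.0, 0.705, 0.709, 0.001]
contact_force: [-0.2, -0.6, -0.3]
gripper_width: 0.253
grasp_force: 58.8
```

```bash
python3 - <<'E'
from plant import *
from h import *
s=state();print(s["tool_pos"],s["gripper_width"],s["grasp_force"])
for c in("wrist","side","scene"):
    f=grab_frame(c);P,col=cloud(f)
    print(c,[(round(a["p"],2),np.round(a["at"],4).tolist()) for a in place_of(c,"dowel_center")])
    print([(round(a["p"],2),np.round(a["at"],4).tolist()) for a in place_of(c,"cradle")])
    if c=="wrist": cv2.imwrite("pics/w3.png",f["color"][:,:,::-1])
E
python3 to.py .4865 -.182 .16 -.338
```

```text
[0.49398331 0.18471938 0.16688266] 0.25293967045747495 58.817811012268066
wrist [(0.84, [0.495, 0.1854, 0.1695])]
[(0.76, [0.336, 0.1386, 0.0025])]
side [(0.47, [0.4947, 0.1814, 0.1743])]
[(0.86, [0.2992, -0.2589, -0.0012]), (0.68, [0.3368, 0.1433, 0.0047]), (0.67, [0.4886, -0.1829, -0.001]), (0.62, [0.6436, 0.293, 0.0012])]
scene []
[(0.91, [0.3323, 0.1412, -0.0006]), (0.66, [0.4713, -0.5131, 0.0023]), (0.58, [0.3024, -0.2579, 0.0015]), (0.57, [0.4864, -0.1846, 0.0003])]
t 13.75 pos [0.4927 0.1844 0.163 ] F [1.  0.2 0.3] w 0.255
shift [-0.7328 -0.0172  0.0064] turn [-0.0019  0.0007  0.2297]
```

View pics/w3.png

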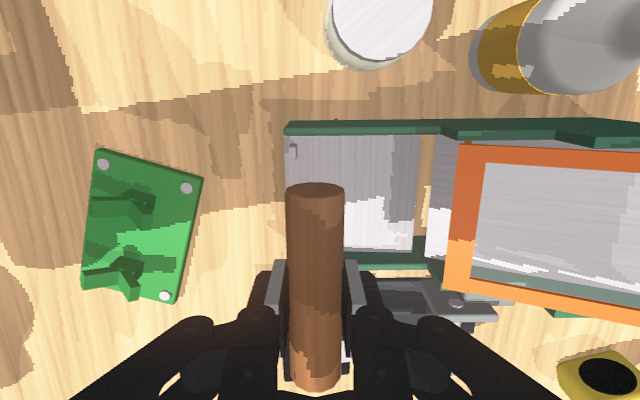

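The dowel is held squarely between the pads at (315,280). Now carrying it to the cradle.

Emit:
jog_arm(motion="0 -0.1 -0.002 -0.02 0 0 0.03; 0 -0.21 -0.005 -0.02 0 0 0.07; 0 -0.32 -0.008 -0.02 0 0 0.12; 0 -0.43 -0.01 -0.02 0 0 0.17; 0 -0.54 -0.013 -0.02 0 0 0.22")

```text
time: 14.38
tool_pos: [0.4883, -0.0869, 0.1739]
tool_rot: [-0.0, 0.812, 0.583, -0.0]
contact_force: [0.2, -1.5, -0.4]
gripper_width: 0.252
grasp_force: 58.9
```

```bash
python3 to.py .4865 -.120 .17 -.338
```

```text
t 14.38 pos [ 0.4883 -0.0869  0.1739] F [ 0.2 -1.5 -0.4] w 0.252
shift [-0.0638  0.0178  0.0077] turn [-0.0007 -0.0001  0.008 ]
```

```bash
python3 to.py .457 -.267 .18 -.338
```

```text
t 14.38 pos [ 0.4883 -0.0869  0.1739] F [ 0.2 -1.5 -0.4] w 0.252
shift [-0.3612  0.056  -0.0123] turn [-0.0007 -0.0001  0.008 ]
```

Emit:
jog_arm(motion="0 -0.1 0.016 -0.012 0 0 0.008; 0 -0.21 0.033 -0.012 0 0 0.008; 0 -0.3 0.046 -0.012 0 0 0.008; 0 -0.36 0.056 -0.012 0 0 0.008; 0 -0.36 0.056 -0.012 0 0 0.008")

```text
time: 15.0
tool_pos: [0.4575, -0.2663, 0.1798]
tool_rot: [-0.001, 0.816, 0.578, -0.0]
contact_force: [0.2, -0.1, 0.8]
gripper_width: 0.254
grasp_force: 58.9
```

```bash
python3 - <<'E'
from plant import *
from h import *
f=grab_frame("wrist");P,c=cloud(f);c=c.astype(int)
print(state()["tool_pos"],[(round(a["p"],2),np.round(a["at"],4).tolist()) for a in place_of("wrist","cradle")])
m=(c[...,2]>c[...,0]+30)&(c[...,2]>c[...,1]+15)&(abs(P[...,0]-.487)<.07)&(abs(P[...,1]+.182)<.08)&(P[...,2]>.02)&(P[...,2]<.07)
n,l,st,ce=cv2.connectedComponentsWithStats(m.astype(np.uint8))
for i in range(1,n):
    if st[i,4]>150:
        q=P[l==i];t=q[q[:,2]>.03];print(len(q),cv2.minAreaRect(t[:,:2].astype(np.float32)*1000),t.mean(0).round(4),q[:,2].max())
cv2.imwrite("pics/w4.png",f["color"][:,:,::-1])
E
```

```text
[ 0.45776564 -0.26514536  0.17977885] [(0.74, [0.3051, -0.2582, 0.0016]), (0.7, [0.4862, -0.1851, -0.0013])]
1535 ((498.7530517578125, -152.0701904296875), (14.267435073852539, 47.45069885253906), 69.94552612304688) [ 0.4989 -0.1521  0.0454] 0.05478380334616878
1154 ((476.42034912109375, -213.83273315429688), (13.502421379089355, 47.07462692260742), 70.37008666992188) [ 0.4766 -0.2138  0.0454] 0.054988242184381364
```

View pics/w4.png

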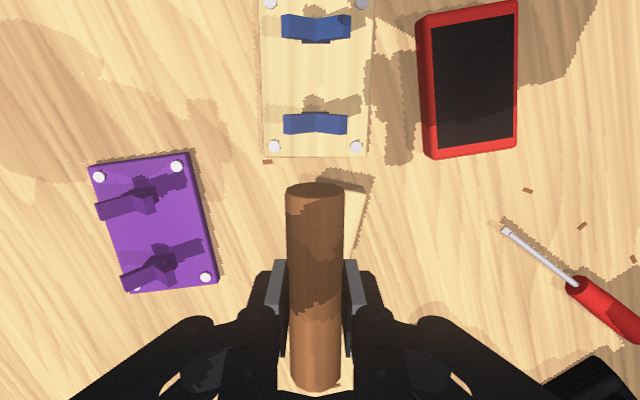

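The wrist view shows the blue V rests at (316,27) and (315,124) on plywood, lined up with the held dowel. The cradle centre is (0.4876, -0.183), yaw -0.348.

```bash
python3 to.py .4876 -.183 .12 -.348
```

```text
t 15.1 pos [ 0.458  -0.2644  0.1799] F [-1.   1.1 -0.6] w 0.254
shift [0.1731 0.0024 0.1199] turn [-0.001  -0.0007  0.008 ]
```

Emit:
jog_arm(motion="0 0.1 0.002 0.01 0 0 0.008; 0 0.173 0.002 0.05 0 0 0.008; 0 0.173 0.002 0.12 0 0 0.008; 0 0.173 0.002 0.12 0 0 0.008; 0 0.173 0.002 0.12 0 0 0.008")

```text
time: 15.72
tool_pos: [0.4882, -0.1833, 0.1217]
tool_rot: [0.0, 0.819, 0.574, 0.0]
contact_force: [0.1, 1.3, -0.0]
gripper_width: 0.254
grasp_force: 58.9
```

```bash
python3 to.py .4876 -.183 .0455 -.348
```

```text
t 15.72 pos [ 0.4882 -0.1833  0.1217] F [ 0.1  1.3 -0. ] w 0.254
shift [ 0.0003 -0.0014  0.1524] turn [0.0006 0.0001 0.0008]
```

Emit:
jog_arm(motion="0 0 -0.001 0.06 0 0 0; 0 0 -0.001 0.11 0 0 0; 0 0 -0.001 0.135 0 0 0; 0 0 -0.001 0.146 0 0 0; 0 0 -0.001 0.149 0 0 0")

```text
time: 16.35
tool_pos: [0.4879, -0.1839, 0.0471]
tool_rot: [0.001, 0.819, 0.574, 0.0]
contact_force: [0.5, -1.0, -0.0]
gripper_width: 0.254
grasp_force: 58.9
```

Lower until it touches.

Emit:
jog_arm(motion="0 0 0 0.002 0 0 0; 0 0 0 0.004 0 0 0; 0 0 0 0.006 0 0 0; 0 0 0 0.006 0 0 0; 0 0 0 0.006 0 0 0")

```text
time: 16.98
tool_pos: [0.488, -0.1839, 0.0462]
tool_rot: [0.0, 0.819, 0.574, 0.0]
contact_force: [-7.1, 3.4, 13.3]
gripper_width: 0.255
grasp_force: 60.4
```

Seated. I relieve the force slightly, then open.

Emit:
jog_arm(motion="0 0 -0.002 -0.003 0 0 0; 0 0 -0.002 -0.003 0 0 0; 20 0 -0.002 -0.003 0 0 0; 30 0 -0.002 -0.003 0 0 0; 35 0 -0.002 -0.003 0 0 0")

```text
time: 17.6
tool_pos: [0.486, -0.1829, 0.0443]
tool_rot: [-0.0, 0.819, 0.574, -0.0]
contact_force: [-0.1, 0.3, 0.1]
gripper_width: 0.348
grasp_force: 0.0
```

Emit:
jog_arm(motion="45 0 0 0 0 0 0; 60 0 0 0 0 0 0; 70 0 0 0 0 0 0; 70 0 0 -0.02 0 0 0; 70 0 0 -0.05 0 0 0")

```text
time: 18.23
tool_pos: [0.4861, -0.183, 0.0704]
tool_rot: [-0.0, 0.819, 0.574, -0.0]
contact_force: [-0.3, -0.1, -0.1]
gripper_width: 0.701
grasp_force: 0.0
```

Emit:
jog_arm(motion="70 0 0 -0.06 0 0 0; 70 0 0 -0.14 0 0 0; 70 -0.06 0 -0.2 0 0 0; 70 -0.14 0 -0.2 0 0 0; 70 -0.2 0 -0.2 0 0 0")

```text
time: 18.85
tool_pos: [0.4524, -0.2787, 0.1723]
tool_rot: [0.002, 0.819, 0.574, 0.0]
contact_force: [-0.7, -0.7, -0.2]
gripper_width: 0.699
grasp_force: 0.0
```

```bash
python3 - <<'E'
from plant import *
from h import *
s=state();print(s["time"],s["tool_pos"],s["contact_force"])
C=np.array([.4876,-.183])
for c in("wrist","side","scene"):
    f=grab_frame(c);P,col=cloud(f)
    print(c,[(round(a["p"],2),np.round(a["at"],4).tolist()) for a in place_of(c,"dowel_center")])
    for k in cut_out(c,"dowel_center")[:1]:
        q=P[k["pixels"]];q=q[np.isfinite(q[:,2])&(np.hypot(*(q[:,:2]-C).T)<.07)&(q[:,2]>.045)]
        if len(q)>5: print(len(q),cv2.minAreaRect(q[:,:2].astype(np.float32)*1000),np.percentile(q[:,2],[50,98]))
    if c=="wrist": cv2.imwrite("pics/w5.png",f["color"][:,:,::-1])
E
```

```text
18.85 [ 0.45238454 -0.27873928  0.17225643] [-0.72164011 -0.73815812 -0.19351   ]
wrist [(0.69, [0.4871, -0.1817, 0.0508])]
4277 ((484.9428405761719, -189.28683471679688), (77.96067810058594, 23.173980712890625), 70.07933044433594) [0.06173442 0.06428957]
side [(0.46, [0.4862, -0.1863, 0.0532]), (0.23, [0.7839, -0.0145, 0.0015])]
scene [(0.7, [0.4874, -0.1878, 0.0493])]
121 ((488.366455078125, -181.26805114746094), (94.36188507080078, 20.627777099609375), 72.54766082763672) [0.06128366 0.0655271 ]
```

View pics/w5.png

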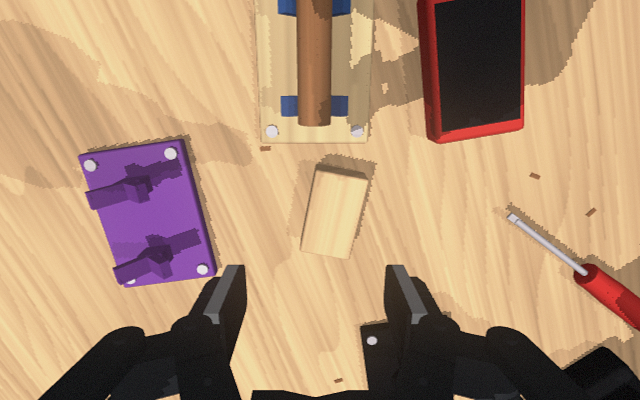

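The dowel lies in both blue V rests at (313,60), centred and aligned, with its top at about 64 mm. The robot is clear of everything, so I hand in.

```bash
python3 -c "
from plant import *
print(job_done())"
```

```text
the job is handed in; nothing more can be done
None
```

I worked the lid fully open and then shut using only the pedal, laid the dowel centred in both blue V rests, and handed the job in at about 19 s; no verdict came back.

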